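# Hold the new tap on the drinks dispenser

### The arm

A 6-joint arm with a two-finger parallel gripper is mounted at the origin on a cart in front of the work surface, level with it; the furniture and walls round the work are solid. World frame = base frame: x ahead of the robot, y to its left, z up, the work surface at z = 0. Lengths are in m, angles in rad, forces in N, time in s.
With the tool pointing down it reaches from about 0.25 to 0.725 m from the base axis. Payload 4 kg.
Tool frame: the origin (TCP) lies midway between the tips of the shut fingers; the grasp point (between the pads) lies bot.pinch_z behind it (bot.pinch_z is the distance from the TCP to the grasp point, in m); z points along the fingers, y is the line along which they close (so a half turn about z gives the same grasp; the last joint's range is limited). The gripper opens to 85 mm and grips with 20 to 120 N. Pads are 22 mm wide; open, the fingers measure 114 mm over their backs; the gripper's body (76 mm by 85 mm) begins 54 mm behind the grasp point. The pads swing forward as they close: fully open they stand 13 mm farther back than shut.
Start: joints at [1.241, 0.241, 0.005, 1.335, 0, 1.571], TCP at [0.162, 0.473, 0.231] pointing down, gripper open.
Joint ranges: [-2.72, 2.72], [-1.05, 1.87], [-1.09, 1.28], [-1.99, 2.15], [-1.42, 1.44], [-3.14, 3.14]. Speed limits (rad/s): [2.79, 2.79, 3.14, 3.14, 3.14, 3.14].

### API

Orientations are given as a unit quaternion [x, y, z, w].
In Python, from workcell import bot gives the robot as it stands.
- The arm moves only by the shell command python3 jog.py, which reads ROWS from standard input. ROWS is a JSON object whose key "steps" holds a list of rows, 1 to 10 of them, each of 7 numbers: a rotation vector rx, ry, rz in rad, then dx, dy, dz in units of 20 mm, then the finger opening in m; each row is the pose to reach, as a shift and turn from the pose commanded when the command began, along the tool's axes at that moment; what a row does not reach only later rows make up. A row lasts 1/8 s, in which the tool goes at most 0.0625 m and 0.188 rad, less where a joint would pass 70% of its speed; a pose out of reach is approached as far as the arm can. The fingers move at their own pace and stop on an object; the grip force is fixed at half the most. Time passes only in rows, so rows that do not move let the fingers close. It prints the time, the measured TCP pose, the force, the opening and the grip force at its end. Input that does not fit is refused with a message, and nothing moves.
- bot.get_obs(): the state, without advancing time (a new reading comes with each control period).
- bot.camera(name): name is "scene" or "side" or "wrist"; returns the picture (420x560x3 uint8, red, green, blue); there is no depth.
- bot.calibration(name): a dict with "mtx" (3x3 intrinsics, pixels), "R" (3x3) and "t" (3): a world point X has camera coordinates R X + t. Camera axes: x right, y down, z forward; pixel columns grow to the right and rows downward; lengths in m; the calibration is good to about 2 mm. The wrist camera is an equidistant fisheye: a pixel r from the principal point sees the ray r / f radians off the axis. A picture is of the moment at which its call begins: read the wrist's pose just before it. calibration takes no time and is no camera call; for the wrist camera it gives the pose at the moment of the call.
- bot.job_done(): hands the job in; it is judged then, once.
The state is a dict: "clock": time; "joint_pos": joint angles; "joint_vel": joint speeds; "tau": joint torques, N m; "eef_pos": TCP position; "tool_rot": TCP orientation; "ft_force": force on the tool from outside, world axes, zero at the start; "ft_torque": the same for the moment, N m; "grip_width": finger opening in m; "grasp_force": force on a finger pad.
Only numpy, scipy, OpenCV 4.12 (cv2) and the standard library are available. Lean on these libraries where they do the work, as an engineer would, in place of code of your own. Each camera call takes 0.05 s, during which the arm holds its last target. There are 200 camera calls.

### The job

Be the third hand for fitting the new tap to the drinks dispenser: lift the metal tap out of its moulded packing insert, put its threaded shank into the hole in the front of the clear tank and press its flange squarely onto the black foam-rubber sealing ring with a steady push of about 10 newtons (6 to 14), the tap upright with its spout down and the shank centred in the hole so that it does not rest on the edge. Finish while still gripping the tap and pushing like that: a colleague across the table then spins the wing nut on from inside. Never ram the tank with the tap and do not disturb the clipboard, wing nut, glass, tumbler, spray bottle or shaker.

Things in the scene. Friction and masses are not known exactly. Their poses are not given: they have to be found in the camera images.
- tap: chrome tap, 0.16 kg, lying level in the insert, spout down. Origin mid valve body on the shank axis, 42 mm above the table; +x along the shank, +z up. Valve body 34 (x) x 30 (y) x 40 (z) mm about the origin; grip its flat sides (y = +-15) from above. Spout ends 36 mm below. Black lever on top, 13 mm wide: to 40 mm above, 37 mm in front (-x) of the origin. Neck 24 mm across to x = 56
- tap_flange (a point): centre of the sealing face of the tap's flange, a disc 42 mm across and 6 mm thick; 62 mm along the tap's +x from its origin; axes as the tap's
- tap_tip (a point): end of the tap's threaded shank, which is 14 mm across, 30 mm long beyond the flange and tapered at the tip; 92 mm along the tap's +x from its origin
- insert: brown moulded packing insert, loose, 0.45 kg, 172 x 170 x 50 mm; origin on its underside straight below the tap's origin, +x as the tap's; reaches from x = -54 to 118 mm. The cavity fits the tap with 2 mm to spare, which comes out straight up; finger bays beside the valve body span x = -22 to 22, y from the body to +-74 mm, floor 15 mm above the table
- dispenser: drinks dispenser, fixed: open clear tank 150 (x) x 174 (y) mm on a stand, blue rim at z = 229 mm, tank floor z = 95; upright front wall 5 mm thick. Origin on the table straight below the hole, at the wall's outer face; +x points level into the tank. Drip tray 16 mm high in front: x = -127 to -9, y = +-50 mm
- hole (a point): centre of the 24 mm round hole at the outer face of the tank's front wall, 135 mm above the table; axes as the dispenser's
- seal: black foam-rubber sealing ring round the hole on the outside of the front wall, 36 mm outside, 25 mm inside; its free face stands 8 mm in front (-x) of the wall. Pressed, it yields 1 mm for each 3 N, up to 6.5 mm, then is hard. Origin at the hole centre on the wall as long as it is not pressed
- wing_nut: white plastic wing nut, 46 mm over the wings, 10 mm high, loose on the table; origin on its underside
- glass: drinking glass, 81 mm across, 93 mm high, loose; origin on its underside
- tumbler_a: aqua plastic tumbler, 92 mm across, 160 mm high, loose; origin on its underside
- cleaner: spray bottle with pink head, 78 x 91 x 231 mm, loose; origin on its underside
- pepper: shaker, 44 mm across, 90 mm high, loose; origin on its underside
- job_board: clipboard with a job sheet, 235 x 165 x 19 mm, lying loose; origin on its underside

How it is judged:
By the outcome, as a careful person would: the job done as asked, in the order asked, and still so for the second after the job is handed in, while the arm keeps its last pose, push and grip.
It also fails if it takes over 45 s, if anything falls off the work surface, if the arm or the gripper's body presses on something with over 40 N, if the wrist force passes 120 N, or if a joint passes its speed limit or range.

## Working session

There is one attempt and no reset: what is moved stays moved. The work goes in short steps, Python scripts to look and compute and a shell command to move; the robot and the scene stay as the last step left them, time stands still between calls to the robot, and variables do not carry over. Pictures are saved under pics/ and viewed, at most 10 in all, crops included, and the job is handed in when it is done.

```bash
ls; mkdir -p pics; python3 - <<'E'
from workcell import bot
import cv2,numpy as np
o=bot.get_obs();print(o, bot.pinch_z)
for n in ["scene","side","wrist"]:
    c=bot.calibration(n);print(n,c)
    cv2.imwrite(f"pics/{n}0.png",bot.camera(n)[:,:,::-1])
E
```

```text
jog.py
pics
workcell.py
{'clock': 0.0, 'joint_pos': array([ 1.24099987e+00,  2.41429022e-01,  3.72126750e-03,  1.33517889e+00,
       -2.90783462e-08,  1.57079751e+00]), 'joint_vel': array([ 0.00112211,  0.00034716, -0.00049583, -0.00030495,  0.00084722,
       -0.00045514]), 'tau': array([ 3.40405895e-04, -3.72320116e+01,  2.52407277e+01,  1.68951490e-02,
        2.23973620e-04, -5.83934224e-06]), 'eef_pos': array([0.16172267, 0.47246234, 0.2304038 ]), 'tool_rot': array([ 1.64152438e-01,  9.86434430e-01, -1.03098486e-03, -1.71550072e-04]), 'ft_force': array([-0.21290012,  0.0552893 ,  0.35802653]), 'ft_torque': array([-0.01918679, -0.01408213, -0.02755636]), 'grasp_force': 0.0, 'grip_width': 0.08537952472705476} 0.0187
scene {'mtx': array([[520.11110049,   0.        , 278.14818016],
       [  0.        , 520.11110049, 205.2813946 ],
       [  0.        ,   0.        ,   1.        ]]), 'R': array([[-0.85528654, -0.5179323 , -0.01520112],
       [-0.20124925,  0.35908038, -0.91135066],
       [ 0.47747637, -0.77640673, -0.4113501 ]]), 't': array([0.51229169, 0.20238558, 1.27023574])}
side {'mtx': array([[409.10278531,   0.        , 278.5788789 ],
       [  0.        , 409.10278531, 208.40702571],
       [  0.        ,   0.        ,   1.        ]]), 'R': array([[-0.97065765, -0.24011008,  0.01307207],
       [-0.21708443,  0.85159937, -0.47712982],
       [ 0.10343151, -0.46596745, -0.8787356 ]]), 't': array([0.58033528, 0.17891782, 1.20320801])}
wrist {'mtx': array([[325.1922621 ,   0.        , 278.25827537],
       [  0.        , 325.1922621 , 214.55866731],
       [  0.        ,   0.        ,   1.        ]]), 'R': array([[ 0.32414598,  0.9460045 , -0.002208  ],
       [ 0.90260204, -0.30857368,  0.30015304],
       [ 0.2832648 , -0.09928635, -0.9538885 ]]), 't': array([-0.49904598, -0.03787079,  0.38019578])}
```

View pics/scene0.png

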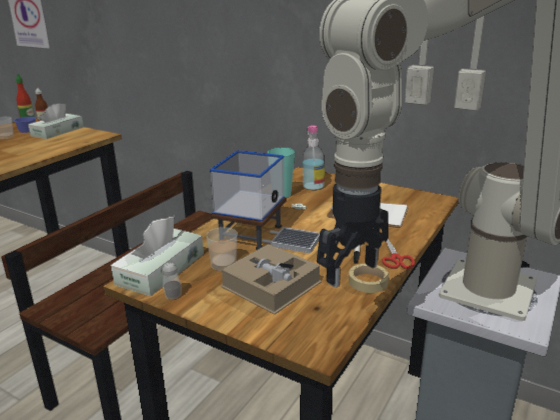

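View pics/side0.png

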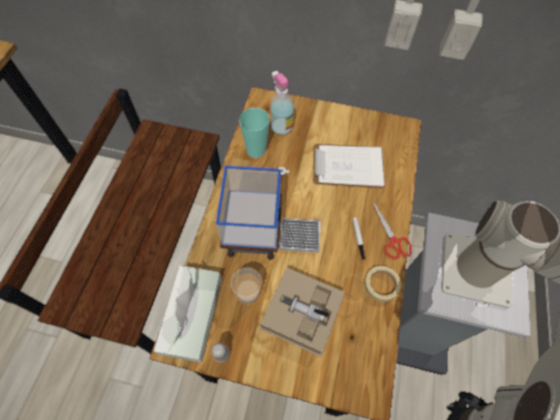

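View pics/wrist0.png

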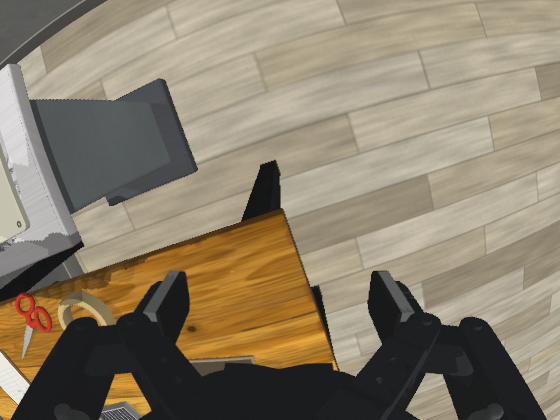

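```bash
cat > h.py <<'E'
from workcell import bot
import cv2,numpy as np
from scipy.spatial.transform import Rotation as Ro
def ray(c,p):
    m=c["mtx"]; x=(p[0]-m[0,2])/m[0,0]; y=(p[1]-m[1,2])/m[1,1]
    if c.get("fish"):
        r=np.hypot(x,y); d=np.array([np.sin(r)*x/r,np.sin(r)*y/r,np.cos(r)])
    else: d=np.array([x,y,1])
    R=np.array(c["R"]); d=R.T@d; return -R.T@np.array(c["t"]), d/np.linalg.norm(d)
def onplane(c,p,z):
    o,d=ray(c,p); return o+d*(z-o[2])/d[2]
def tri(obs):
    A=np.zeros((3,3));b=np.zeros(3);L=[]
    for c,p in obs:
        o,d=ray(c,p);P=np.eye(3)-np.outer(d,d);A+=P;b+=P@o;L.append((o,d,P))
    X=np.linalg.solve(A,b); return X,[np.linalg.norm(P@(X-o)) for o,d,P in L]
def proj(c,X):
    v=np.array(c["R"])@X+c["t"];m=c["mtx"]
    if c.get("fish"):
        r=np.hypot(v[0],v[1]);th=np.arctan2(r,v[2]);v=np.array([v[0]/r*th,v[1]/r*th,1])
    return m[0,0]*v[0]/v[2]+m[0,2],m[1,1]*v[1]/v[2]+m[1,2]
def shot(n,f):
    c=bot.calibration(n);c["fish"]=n=="wrist"
    np.save(f"pics/{f}.npy",c,allow_pickle=True)
    im=bot.camera(n)[:,:,::-1];cv2.imwrite(f"pics/{f}.png",im);return c,im
def load(f): return np.load(f"pics/{f}.npy",allow_pickle=True).item()
def loc(d): # world shift -> tool shift
    o=bot.get_obs();return Ro.from_quat(o["tool_rot"]).inv().apply(d)
E
python3 - <<'E'
from h import *
for n in ["scene","side"]:
    c=bot.calibration(n);c["fish"]=False;np.save(f"pics/{n}0.npy",c,allow_pickle=True)
S=cv2.imread("pics/scene0.png");D=cv2.imread("pics/side0.png")
cr=lambda im,x,y:cv2.resize(im[y:y+75,x:x+100],(400,300),interpolation=cv2.INTER_CUBIC)
m=np.vstack([np.hstack([cr(S,220,240),cr(D,255,268)]),np.hstack([cr(S,210,145),cr(D,215,165)])])
cv2.imwrite("pics/m1.png",m)
E
```

```text
(no output)
```

View pics/m1.png

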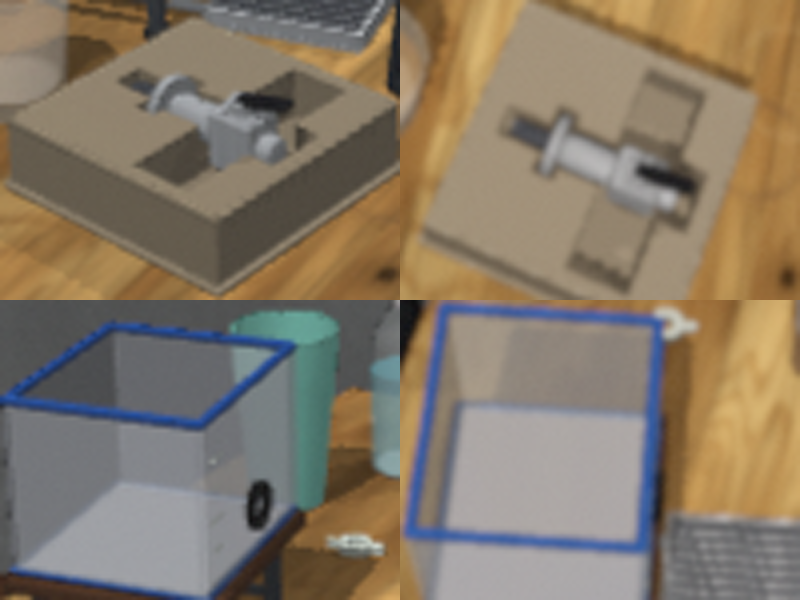

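```bash
python3 - <<'E'
from h import *
s,d=load("scene0"),load("side0")
for n,a,b in [("ins+x-y",(271,244),(286.2,268)),("ins-x-y",(320,265),(344.2,291.2)),("ins+x+y",(222,270.5),(261.2,327.2)),
 ("rim+x-y",(238.7,151.5),(225.7,167)),("rim-x-y",(283,156.5),(280.7,169.5)),("rim-x+y",(260.5,175),(275.7,226.2)),("rim+x+y",(212,170),(218,223)),("seal",(274.8,196.3),(279.5,213.7)),
 ("lever tip",(220+292/4,240+103/4),(255+290/4,268+183/4)),("flange",(220+170/4,240+93/4),(255+155/4,268+142/4))]:
    X,e=tri([(s,a),(d,b)]);print(n,X.round(4),np.round(e,4))
E
```

```text
ins+x-y [0.5362 0.1472 0.0468] [0.0042 0.0042]
ins-x-y [0.3701 0.1763 0.0472] [0.0001 0.0001]
ins+x+y [0.5634 0.3244 0.0509] [0.0017 0.0017]
rim+x-y [ 0.7513 -0.0257  0.2223] [0.0023 0.0023]
rim-x-y [ 0.6087 -0.0517  0.2229] [0.001 0.001]
rim-x+y [0.5792 0.116  0.2269] [0.0004 0.0004]
rim+x+y [0.7204 0.141  0.2236] [0.0006 0.0006]
seal [0.5891 0.0312 0.1321] [0.0002 0.0002]
lever tip [0.4039 0.2548 0.0754] [0.0015 0.0015]
flange [0.4962 0.2437 0.0498] [0.0001 0.0001]
```

```bash
python3 - <<'E'
from h import *
c=bot.calibration("wrist");o=bot.get_obs();T=Ro.from_quat(o["tool_rot"]).as_matrix()
C=-c["R"].T@c["t"]; print("cam in tool",T.T@(C-o["eef_pos"]),"\naxes",(T.T@c["R"].T).round(3))
yaw=np.radians(-9.3);T2=np.array([[-np.cos(yaw),-np.sin(yaw),0],[-np.sin(yaw),np.cos(yaw),0],[0,0,-1]]).T
T2=np.column_stack([[-np.cos(yaw),-np.sin(yaw),0],[-np.sin(yaw),np.cos(yaw),0],[0,0,-1]])
P=np.array([.455,.252,.05]); f=T2@(T.T@c["R"][2]); off=T2@(T.T@(C-o["eef_pos"]))
for z in(.2,.23):
  h=z+off[2]-.05; cam=P-f*h/(-f[2]); tcp=cam-off; w=np.r_[tcp[:2],z]; print(w,"tool shift",T.T@(w-o["eef_pos"]))
E
```

```text
cam in tool [ 0.07785814  0.00018096 -0.14241403] 
axes [[-0.    -0.954 -0.3  ]
 [ 1.    -0.    -0.   ]
 [ 0.    -0.3    0.954]]
[0.44102466 0.25423241 0.2       ] tool shift [-0.33490963 -0.11610084  0.03081477]
[0.43171107 0.25577063 0.23      ] tool shift [-0.32560002 -0.11770994  0.00081725]
```

The manual's scale: shifts go in units of 20 mm. Converting my numbers, -0.326 m is -16.3, -0.118 m is -5.9.

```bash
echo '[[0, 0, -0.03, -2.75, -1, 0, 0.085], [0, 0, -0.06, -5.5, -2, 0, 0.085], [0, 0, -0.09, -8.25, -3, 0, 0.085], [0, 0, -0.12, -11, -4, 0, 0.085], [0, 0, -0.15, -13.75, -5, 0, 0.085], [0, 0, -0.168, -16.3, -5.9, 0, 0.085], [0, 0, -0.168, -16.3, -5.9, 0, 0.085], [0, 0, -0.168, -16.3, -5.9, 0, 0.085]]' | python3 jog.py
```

```text
refused: ROWS must be an object with the rows under "steps". Nothing was moved.
```

Nothing moved. I misread the format; it is an object with the rows under "steps". Resending.

```bash
echo '{"steps": [[0, 0, -0.03, -2.75, -1, 0, 0.085], [0, 0, -0.06, -5.5, -2, 0, 0.085], [0, 0, -0.09, -8.25, -3, 0, 0.085], [0, 0, -0.12, -11, -4, 0, 0.085], [0, 0, -0.15, -13.75, -5, 0, 0.085], [0, 0, -0.168, -16.3, -5.9, 0, 0.085], [0, 0, -0.168, -16.3, -5.9, 0, 0.085], [0, 0, -0.168, -16.3, -5.9, 0, 0.085]]}' | python3 jog.py; python3 - <<'E'
from h import *
shot("wrist","w1");print(bot.get_obs()["joint_pos"].round(3), bot.get_obs()["eef_pos"])
E
```

```text
clock: 1.15
eef_pos: [0.4317, 0.2556, 0.2309]
tool_rot: [0.081, 0.997, -0.0, -0.001]
ft_force: [0.2, 0.4, 0.2]
grip_width: 0.0852
grasp_force: 0.0
[0.536 0.245 0.01  1.337 0.    0.697] [0.43136661 0.25616098 0.23101718]
```

View pics/w1.png

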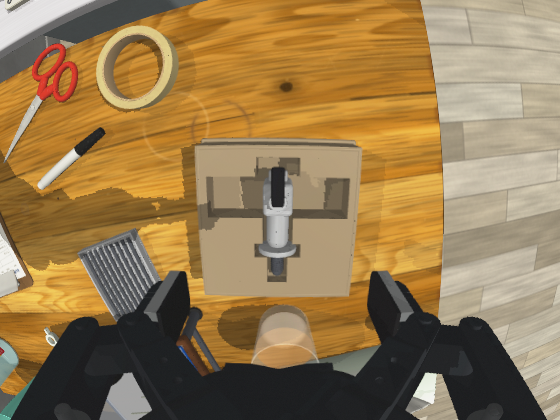

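```bash
python3 - <<'E'
from h import *
c=load("w1")
Q=[onplane(c,p,.05) for p in [(195,147),(361,150),(205,296),(350,297)]]
print(np.round(Q,4)); print(np.mean(Q,0)); 
for a,b in[(0,2),(1,3)]: v=Q[b]-Q[a];print(np.degrees(np.arctan2(v[1],v[0])),np.linalg.norm(v))
for a,b in[(0,1),(2,3)]: v=Q[b]-Q[a];print(np.degrees(np.arctan2(v[1],v[0]))-90,np.linalg.norm(v))
# bay edges and lever top
for n,p,z in[("bayL",(207,177),.05),("bayL2",(207,217),.05),("bayR",(349,178),.05),("bayR2",(349,219),.05),("levertip",(278,168),.08),("flange",(277,243),.063),("body-top centre",(277,200),.062)]:
  print(n,onplane(c,p,z).round(4))
im=cv2.imread("pics/w1.png")[130:310,185:375];cv2.imwrite("pics/w1c.png",cv2.resize(im,None,fx=3.3,fy=3.3,interpolation=2))
E
```

```text
[[0.3707 0.1804 0.05  ]
 [0.401  0.3459 0.05  ]
 [0.5405 0.1503 0.05  ]
 [0.5695 0.319  0.05  ]]
[0.4704156  0.24890417 0.05      ]
-10.019798407813004 0.17243904771860957
-9.079717159681394 0.1706011185089186
-10.384970977907685 0.16832443748797854
-9.755925760100538 0.17112184798159663
bayL [0.4034 0.1864 0.05  ]
bayL2 [0.4456 0.1769 0.05  ]
bayR [0.4281 0.33   0.05  ]
bayR2 [0.4722 0.3254 0.05  ]
levertip [0.402  0.2605 0.08  ]
flange [0.4812 0.2464 0.063 ]
body-top centre [0.4363 0.2538 0.062 ]
```

View pics/w1c.png

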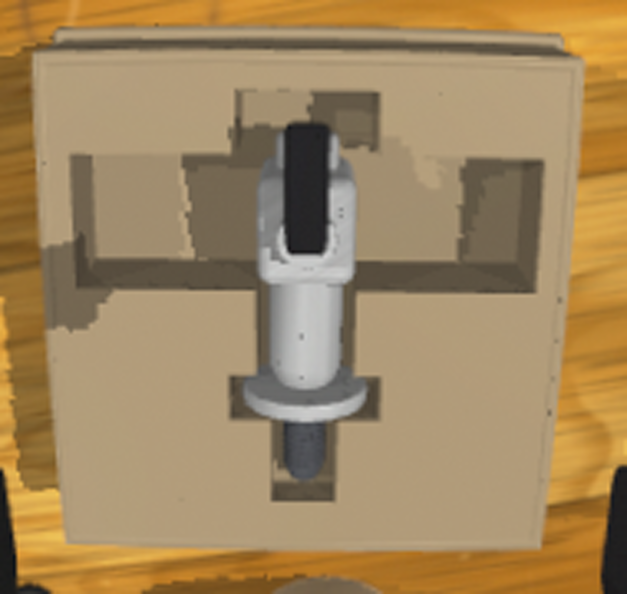

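To row units: 0.207 m is 10.35, -0.0064 m is -0.32.

```bash
echo '{"steps": [[0, 0, 0.009, -0.32, 0, 2.5, 0.085], [0, 0, 0.009, -0.32, 0, 5, 0.085], [0, 0, 0.009, -0.32, 0, 7.5, 0.085], [0, 0, 0.009, -0.32, 0, 9.5, 0.085], [0, 0, 0.009, -0.32, 0, 10.35, 0.085], [0, 0, 0.009, -0.32, 0, 10.35, 0.085]]}' | python3 jog.py; echo '{"steps": [[0, 0, 0, 0, 0, 0, 0.04], [0, 0, 0, 0, 0, 0, 0.034], [0, 0, 0, 0, 0, 0, 0.02], [0, 0, 0, 0, 0, 0, 0.01], [0, 0, 0, 0, 0, 0, 0.01], [0, 0, 0, 0, 0, 0, 0.01]]}' | python3 jog.py
```

```text
clock: 1.95
eef_pos: [0.436, 0.2553, 0.023]
tool_rot: [0.084, 0.996, -0.001, -0.002]
ft_force: [-0.3, -0.0, 0.5]
grip_width: 0.085
grasp_force: 0.0
clock: 2.7
eef_pos: [0.4391, 0.2551, 0.0253]
tool_rot: [0.085, 0.996, 0.001, 0.001]
ft_force: [-0.5, -0.7, 6.7]
grip_width: 0.0294
grasp_force: 59.1
```

To row units: -0.22 m is -11, -0.17 m is -8.5.

```bash
echo '{"steps": [[0, 0, 0, 0, 0, -0.5, 0.01], [0, 0, 0, 0, 0, -1.5, 0.01], [0, 0, 0, 0, 0, -3, 0.01], [0, 0, 0, 0, 0, -5.5, 0.01], [0, 0, 0, 0, 0, -8.5, 0.01], [0, 0, 0, 0, 0, -11, 0.01], [0, 0, 0, 0, 0, -11, 0.01]]}' | python3 jog.py; python3 - <<'E'
from h import *
o=bot.get_obs();T=Ro.from_quat(o["tool_rot"]).as_matrix();c=bot.calibration("wrist");c["fish"]=True
Cl=T.T@(-c["R"].T@c["t"]-o["eef_pos"]);Rl=c["R"]@T  # tool->cam
seal=np.array([.587,.031,.135])
for th in(30,40,50):
  a=np.radians(10);x=-np.array([np.cos(a),np.sin(a),0]);y=np.array([-np.sin(a),np.cos(a),0]);z=np.array([0,0,-1.])
  t=np.radians(th);z2=np.cos(t)*z-np.sin(t)*x;x2=np.cos(t)*x+np.sin(t)*z
  T2=np.column_stack([x2,y,z2])
  print(th,np.linalg.det(T2),(T.T@T2).round(3).tolist(),Ro.from_matrix(T.T@T2).as_rotvec().round(3))
  for X in(.28,.30,.34):
   for Z in(.22,.26):
    p=np.array([X,-.0,Z])+0; cc=dict(mtx=c["mtx"],fish=True,R=Rl@T2.T,t=-Rl@T2.T@(p+T2@Cl))
    tip=p+T2@np.array([-.092,0,-.017])
    print("  ",p,"px seal",np.round(proj(cc,seal)),"tip px",np.round(proj(cc,tip)),"tip",tip.round(3),"dist",np.linalg.norm(seal-(p+T2@Cl)).round(3))
E
```

```text
clock: 3.58
eef_pos: [0.4407, 0.256, 0.2494]
tool_rot: [0.085, 0.996, 0.003, 0.004]
ft_force: [-0.1, 0.0, -1.4]
grip_width: 0.0293
grasp_force: 59.3
30 1.0 [[0.819, 0.339, -0.464], [-0.296, 0.941, 0.164], [0.492, 0.003, 0.871]] [-0.085 -0.51  -0.339]
   [0.28 0.   0.22] px seal [262. 338.] tip px [278. 419.] tip [0.35  0.012 0.281] dist 0.478
   [0.28 0.   0.26] px seal [263. 313.] tip px [278. 419.] tip [0.35  0.012 0.321] dist 0.494
   [0.3  0.   0.22] px seal [264. 333.] tip px [278. 419.] tip [0.37  0.012 0.281] dist 0.459
   [0.3  0.   0.26] px seal [265. 308.] tip px [278. 419.] tip [0.37  0.012 0.321] dist 0.476
   [0.34 0.   0.22] px seal [268. 322.] tip px [278. 419.] tip [0.41  0.012 0.281] dist 0.423
   [0.34 0.   0.26] px seal [269. 295.] tip px [278. 419.] tip [0.41  0.012 0.321] dist 0.44
40 0.9999999999999997 [[0.726, 0.339, -0.599], [-0.264, 0.941, 0.213], [0.636, 0.003, 0.772]] [-0.116 -0.682 -0.333]
   [0.28 0.   0.22] px seal [263. 300.] tip px [278. 419.] tip [0.339 0.01  0.292] dist 0.482
   [0.28 0.   0.26] px seal [263. 275.] tip px [278. 419.] tip [0.339 0.01 
[... 372 characters left out ...]
.01  0.332] dist 0.44
50 0.9999999999999998 [[0.611, 0.339, -0.716], [-0.223, 0.941, 0.255], [0.76, 0.003, 0.65]] [-0.146 -0.855 -0.325]
   [0.28 0.   0.22] px seal [263. 263.] tip px [278. 419.] tip [0.325 0.008 0.301] dist 0.482
   [0.28 0.   0.26] px seal [263. 237.] tip px [278. 419.] tip [0.325 0.008 0.341] dist 0.493
   [0.3  0.   0.22] px seal [265. 259.] tip px [278. 419.] tip [0.345 0.008 0.301] dist 0.463
   [0.3  0.   0.26] px seal [265. 233.] tip px [278. 419.] tip [0.345 0.008 0.341] dist 0.474
   [0.34 0.   0.22] px seal [269. 252.] tip px [278. 419.] tip [0.385 0.008 0.301] dist 0.424
   [0.34 0.   0.26] px seal [269. 223.] tip px [278. 419.] tip [0.385 0.008 0.341] dist 0.437
```

```bash
echo '{"steps": [[-0.018, -0.109, -0.053, -0.5, -2, -0.4, 0.01], [-0.037, -0.217, -0.106, -1, -4, -0.8, 0.01], [-0.055, -0.326, -0.159, -1.5, -6, -1.25, 0.01], [-0.074, -0.434, -0.212, -2, -8, -1.65, 0.01], [-0.092, -0.543, -0.265, -2.5, -10, -2, 0.01], [-0.116, -0.682, -0.333, -3.1, -12.45, -2.5, 0.01], [-0.116, -0.682, -0.333, -3.1, -12.45, -2.5, 0.01], [-0.116, -0.682, -0.333, -3.1, -12.45, -2.5, 0.01]]}' | python3 jog.py; python3 - <<'E'
from h import *
shot("wrist","w2");print(bot.get_obs()["joint_pos"].round(3))
E
```

```text
clock: 4.58
eef_pos: [0.4564, -0.0018, 0.2931]
tool_rot: [-0.081, 0.938, 0.028, 0.335]
ft_force: [1.4, -0.1, -0.1]
grip_width: 0.0291
grasp_force: 59.9
[-0.125 -0.358 -0.623  0.642  0.187 -0.237]
```

View pics/w2.png

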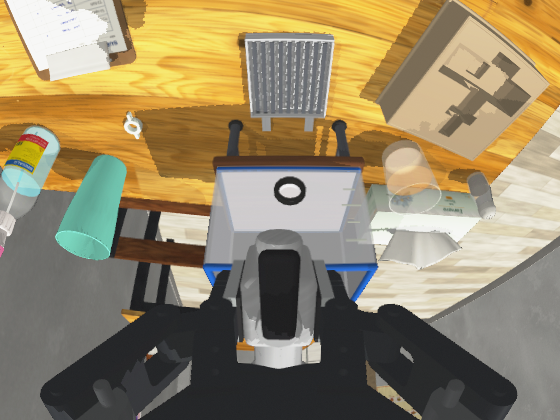

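```bash
echo '{"steps": [[0, 0, 0, 0.5, 2, 1.15, 0.01], [0, 0, 0, 1.05, 3.95, 2.35, 0.01], [0, 0, 0, 1.05, 3.95, 2.35, 0.01], [0, 0, 0, 1.05, 3.95, 2.35, 0.01]]}' | python3 jog.py; cat > ring.py <<'E'
from h import *
def ring(f,guess,wall=80):
    im=cv2.imread(f"pics/{f}.png");g=cv2.cvtColor(im,cv2.COLOR_BGR2GRAY);b=(g<70).astype(np.uint8)
    n,l,s,ce=cv2.connectedComponentsWithStats(b)
    k=[i for i in range(1,n) if 60<s[i,4]<3000 and np.hypot(*(ce[i]-guess))<20]
    out=[]
    for i in k:
        ct,_=cv2.findContours((l==i).astype(np.uint8),cv2.RETR_CCOMP,cv2.CHAIN_APPROX_NONE)
        out.append([cv2.fitEllipse(q) for q in ct if len(q)>20])
    return out
E
python3 - <<'E'
from ring import *
c,_=shot("wrist","w3");print(ring("w2",(290,190)))
p=proj(c,np.array([.587,.031,.135]));print(p,ring("w3",p))
im=cv2.imread("pics/w3.png");x,y=map(int,p);cv2.imwrite("pics/w3c.png",cv2.resize(im[max(0,y-75):y+75,max(0,x-100):x+100],None,fx=4,fy=4,interpolation=2))
E
```

```text
clock: 5.12
eef_pos: [0.4572, 0.0813, 0.2446]
tool_rot: [-0.085, 0.938, 0.029, 0.336]
ft_force: [-0.1, 0.0, -1.4]
grip_width: 0.0295
grasp_force: 60.1
[[((289.27789306640625, 190.4534912109375), (27.006328582763672, 30.30360984802246), 93.97687530517578), ((289.30816650390625, 190.322265625), (16.404449462890625, 23.656309127807617), 92.12924194335938)]]
(np.float64(205.1700381357736), np.float64(218.54498496526372)) [[((208.15968322753906, 219.2442626953125), (30.439924240112305, 34.004112243652344), 73.3721694946289), ((208.216796875, 219.34909057617188), (18.70663070678711, 25.801443099975586), 71.4581069946289)]]
```

View pics/w3c.png

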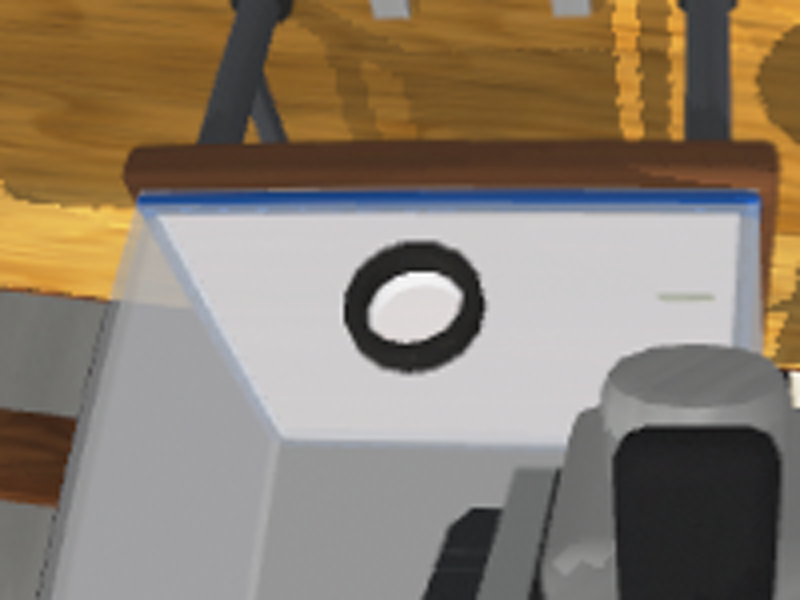

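```bash
python3 - <<'E'
from h import *
a,b,s,d=load("w2"),load("w3"),load("scene0"),load("side0")
X,e=tri([(a,(289.29,190.4)),(b,(208.18,219.3))]);print("wrist",X.round(4),e)
X2,e=tri([(a,(289.29,190.4)),(b,(208.18,219.3)),(s,(274.8,196.3))]);print("with scene",X2.round(4),e)
print(proj(s,X),proj(d,X))
for c,l,r in[(b,(140.3,193),(294.7,192.5)),(a,(217,169.5),(362,169.5))]:
    p,q=onplane(c,l,.095),onplane(c,r,.095);v=q-p;print(p.round(4),q.round(4),np.degrees(np.arctan2(v[1],v[0]))-90,np.linalg.norm(v),((p+q)/2).round(4))
E
```

```text
wrist [0.5888 0.0339 0.1344] [np.float64(5.927916144773702e-05), np.float64(5.9279161447576194e-05)]
with scene [0.5877 0.0339 0.1345] [np.float64(0.0005458288794283068), np.float64(0.0005312827912118158), np.float64(0.0010397315538316942)]
(np.float64(274.28220847804147), np.float64(195.95041718576837)) (np.float64(279.45464481141397), np.float64(214.16347327832847))
[ 0.6114 -0.051   0.095 ] [0.5808 0.1219 0.095 ] 10.042084762404812 0.17552930953872514 [0.5961 0.0355 0.095 ]
[ 0.6124 -0.0504  0.095 ] [0.5807 0.1246 0.095 ] 10.266552099253559 0.17785425212460693 [0.5966 0.0371 0.095 ]
```

```bash
cat > go.py <<'E'
from h import *
import sys
W=np.array([.5927,.0346,.135]);A=np.radians(10.1);U=np.array([np.cos(A),np.sin(A),0]);V=np.array([-np.sin(A),np.cos(A),0])
def target(dist): # tap origin dist before wall
    T=np.column_stack([-U,V,[0,0,-1.]]); return W-U*dist+[0,0,-.0167],T
def rel(dist):
    o=bot.get_obs();T0=Ro.from_quat(o["tool_rot"]).as_matrix();p,T=target(dist);e=p-o["eef_pos"]
    print("rot",Ro.from_matrix(T0.T@T).as_rotvec().round(4),"shift",(T0.T@e).round(4),"| U,V,z err",(e@U).round(4),(e@V).round(4),e[2].round(4),"F UVz",(o["ft_force"]@U).round(2),(o["ft_force"]@V).round(2),o["ft_force"][2].round(2))
if __name__=="__main__": rel(float(sys.argv[1]))
E
python3 go.py .125
```

```text
rot [-0.0026  0.6891  0.0027] shift [ 0.0809 -0.0683  0.0981] | U,V,z err 0.0 -0.0687 -0.1269 F UVz 0.68 -0.41 -1.65
```

To row units: 0.098 m is 4.9, 0.081 m is 4.05.

```bash
echo '{"steps": [[0, 0.13, 0, 0.7, -0.6, 0.85, 0.01], [0, 0.27, 0, 1.5, -1.25, 1.8, 0.01], [0, 0.41, 0, 2.35, -1.95, 2.85, 0.01], [0, 0.55, 0, 3.2, -2.65, 3.85, 0.01], [-0.003, 0.689, 0.003, 4.05, -3.4, 4.9, 0.01], [-0.003, 0.689, 0.003, 4.05, -3.4, 4.9, 0.01], [-0.003, 0.689, 0.003, 4.05, -3.4, 4.9, 0.01], [-0.003, 0.689, 0.003, 4.05, -3.4, 4.9, 0.01]]}' | python3 jog.py; python3 - <<'E'
from go import *
shot("scene","s4");shot("side","d4");rel(.125)
S=cv2.imread("pics/s4.png");D=cv2.imread("pics/d4.png")
cr=lambda im,x,y:cv2.resize(im[y:y+90,x:x+80],(400,450),interpolation=cv2.INTER_CUBIC)
cv2.imwrite("pics/m4.png",np.hstack([cr(S,250,155),cr(D,260,170)]))
s,d=load("s4"),load("d4")
o=bot.get_obs();T=Ro.from_quat(o["tool_rot"]).as_matrix()
for n,p in[("org",[0,0,-.0167]),("flange",[-.062,0,-.0167]),("tip",[-.092,0,-.0167]),("levertop",[.03,0,-.055])]:
    X=o["eef_pos"]+T@p;a=proj(s,X);b=proj(d,X);print(n,(np.array(a)-[250,155])*5,(np.array(b)-[260,170])*5+[400,0])
a=proj(s,W-U*.004);b=proj(d,W-U*.004);print("seal",(np.array(a)-[250,155])*5,(np.array(b)-[260,170])*5+[400,0])
E
```

```text
clock: 6.18
eef_pos: [0.469, 0.0115, 0.1195]
tool_rot: [-0.086, 0.996, 0.0, 0.002]
ft_force: [0.1, -0.8, -1.7]
grip_width: 0.0297
grasp_force: 60.1
rot [ 0.      0.0039 -0.003 ] shift [-0.001   0.0009  0.0013] | U,V,z err 0.001 0.0009 -0.0013 F UVz -0.53 -0.31 -0.08
org [328.65474643 229.61721082] [718.5904095  232.03679824]
flange [222.32866327 214.37081174] [606.1863501  224.25423092]
tip [171.96613115 207.14918521] [551.87741185 220.49402003]
levertop [383.11055876 172.33989708] [782.91168718 202.95333679]
seal [121.4906367 203.6921513] [497.37462801 220.21365468]
```

View pics/m4.png

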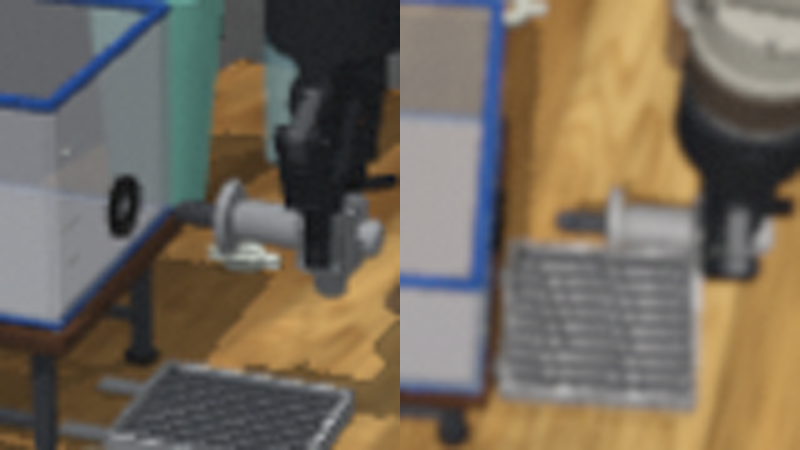

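```bash
echo '{"steps": [[0, 0.004, -0.003, -0.05, 0.05, 0.05, 0.01], [0, 0.004, -0.003, -0.55, 0.05, 0.05, 0.01], [0, 0.004, -0.003, -1.05, 0.05, 0.05, 0.01], [0, 0.004, -0.003, -1.55, 0.05, 0.05, 0.01], [0, 0.004, -0.003, -2.05, 0.05, 0.05, 0.01], [0, 0.004, -0.003, -2.4, 0.05, 0.05, 0.01], [0, 0.004, -0.003, -2.4, 0.05, 0.05, 0.01], [0, 0.004, -0.003, -2.4, 0.05, 0.05, 0.01]]}' | python3 jog.py; python3 go.py .070
```

```text
clock: 7.28
eef_pos: [0.5153, 0.0207, 0.1163]
tool_rot: [-0.088, 0.996, 0.0, -0.003]
ft_force: [0.2, 0.0, -0.8]
grip_width: 0.0296
grasp_force: 60.1
rot [ 0.0007 -0.0054 -0.0001] shift [-0.0086  0.0001 -0.0021] | U,V,z err 0.0086 0.0001 0.002 F UVz 0.16 -0.01 -0.76
```

```bash
cat > avg.py <<'E'
from go import *
def avg(dist,n=8):
    P=[];F=[];Rv=[];M=[]
    for i in range(n):
        bot.camera("side");o=bot.get_obs();P.append(o["eef_pos"]);F.append(o["ft_force"]);M.append(o["ft_torque"])
        p,T=target(dist);T0=Ro.from_quat(o["tool_rot"]).as_matrix();Rv.append(Ro.from_matrix(T0.T@T).as_rotvec())
    B=np.column_stack([U,V,[0,0,1]]);e=(p-np.array(P))@B;f=np.array(F)@B
    print("clk",o["clock"],"err UVz",e.mean(0).round(4),"sd",e.std(0).round(4),"rot",np.mean(Rv,0).round(4),"sd",np.std(Rv,0).round(4),"F",f.mean(0).round(2),f.std(0).round(2),"M",(np.array(M)@B).mean(0).round(3),"grip",o["grip_width"],o["grasp_force"])
avg(float(sys.argv[1]))
E
python3 avg.py .070
```

```text
clk 7.675 err UVz [0.0085 0.0001 0.0018] sd [0.0001 0.     0.0001] rot [ 0.0006 -0.0047 -0.0002] sd [0.     0.0003 0.    ] F [-0.12 -0.22 -1.44] [0.39 0.51 0.47] M [0.005 0.027 0.002] grip 0.02913909815820929 60.08290886878967
```

To row units: -0.007 m is -0.35, -0.006 m is -0.3.

```bash
echo '{"steps": [[0, -0.005, 0, -0.1, 0, -0.1, 0.01], [0, -0.005, 0, -0.2, 0, -0.1, 0.01], [0, -0.005, 0, -0.3, 0, -0.1, 0.01], [0, -0.005, 0, -0.35, 0, -0.1, 0.01], [0, -0.005, 0, -0.35, 0, -0.1, 0.01], [0, -0.005, 0, -0.35, 0, -0.1, 0.01]]}' | python3 jog.py; python3 avg.py .070
```

```text
clock: 8.43
eef_pos: [0.5225, 0.022, 0.1183]
tool_rot: [-0.088, 0.996, 0.0, 0.0]
ft_force: [-0.0, 0.5, -1.3]
grip_width: 0.0293
grasp_force: 60.1
clk 8.825 err UVz [ 0.0013  0.0001 -0.0001] sd [0. 0. 0.] rot [ 0.0006  0.0004 -0.0001] sd [0.     0.0001 0.    ] F [ 0.34  0.07 -1.37] [0.59 0.57 0.29] M [-0.     0.013  0.002] grip 0.029024482319992113 60.084242820739746
```

To row units: -0.004 m is -0.2, -0.003 m is -0.15.

```bash
echo '{"steps": [[0, 0, 0, -0.05, 0, 0, 0.01], [0, 0, 0, -0.1, 0, 0, 0.01], [0, 0, 0, -0.15, 0, 0, 0.01], [0, 0, 0, -0.2, 0, 0, 0.01], [0, 0, 0, -0.2, 0, 0, 0.01]]}' | python3 jog.py; python3 avg.py .070
```

```text
clock: 9.45
eef_pos: [0.5256, 0.0225, 0.1182]
tool_rot: [-0.088, 0.996, 0.0, -0.001]
ft_force: [-4.0, -1.1, 0.8]
grip_width: 0.0293
grasp_force: 60.3
clk 9.85 err UVz [-0.0021  0.0001  0.0001] sd [0.0001 0.     0.    ] rot [ 0.0007 -0.0009 -0.0001] sd [0.     0.0002 0.    ] F [-4.66 -0.22  0.41] [0.27 0.46 0.42] M [-0.015  0.837  0.033] grip 0.02942180492908015 60.29723525047302
```

To row units: -0.0025 m is -0.125, -0.002 m is -0.1.

```bash
echo '{"steps": [[0, -0.001, 0, -0.05, 0, 0, 0.01], [0, -0.0025, 0, -0.1, 0, 0, 0.01], [0, -0.0025, 0, -0.125, 0, 0, 0.01], [0, -0.0025, 0, -0.125, 0, 0, 0.01], [0, -0.0025, 0, -0.125, 0, 0, 0.01]]}' | python3 jog.py; python3 avg.py .070;  python3 - <<'E'
from go import *
shot("scene","s5");shot("side","d5")
S=cv2.imread("pics/s5.png");D=cv2.imread("pics/d5.png")
cr=lambda im,x,y:cv2.resize(im[y:y+90,x:x+80],(400,450),interpolation=cv2.INTER_CUBIC)
cv2.imwrite("pics/m5.png",np.hstack([cr(S,240,155),cr(D,230,170)]))
s,d=load("s5"),load("d5")
for k in(-.062,-.004,.0,.015,.022):
    X=W+U*k;print(k,(np.array(proj(s,X))-[240,155])*5,(np.array(proj(d,X))-[230,170])*5+[400,0])
E
```

```text
clock: 10.48
eef_pos: [0.5271, 0.0228, 0.1181]
tool_rot: [-0.088, 0.996, 0.0, -0.0]
ft_force: [-7.7, -2.2, 3.0]
grip_width: 0.0294
grasp_force: 60.5
clk 10.875 err UVz [-0.0034  0.0001  0.0002] sd [0. 0. 0.] rot [ 0.0007 -0.0007 -0.0002] sd [0. 0. 0.] F [-8.49 -0.13  2.43] [0.39 0.27 0.38] M [-0.015  1.447  0.047] grip 0.02934802586551944 60.51240921020508
-0.062 [268.2625851  217.11318446] [752.26918366 227.01081183]
-0.004 [171.4906367 203.6921513] [647.37462801 220.21365468]
0.0 [164.91064945 202.77959112] [640.14850577 219.74540265]
0.015 [140.34177196 199.37220164] [613.05971115 217.99005136]
0.022 [128.93327672 197.78998907] [600.42322302 217.17120814]
```

View pics/m5.png

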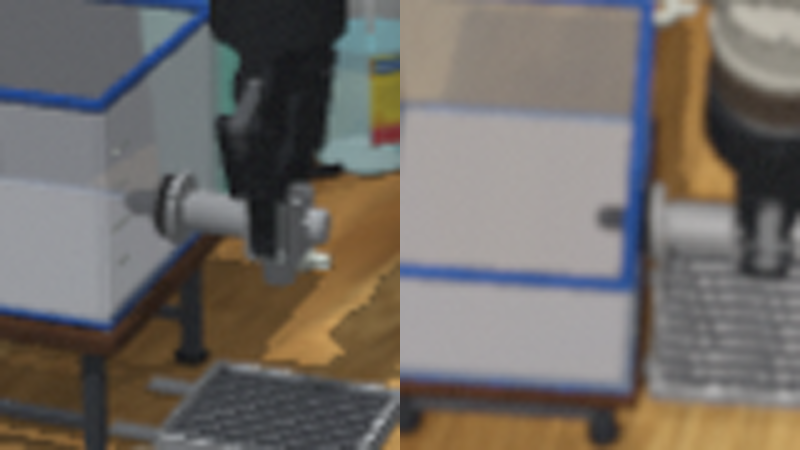

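```bash
echo '{"steps": [[0, 0, 0, -0.01, 0, -0.015, 0.01], [0, -0.001, 0, -0.03, 0, -0.03, 0.01], [0, -0.001, 0, -0.03, 0, -0.03, 0.01], [0, -0.001, 0, -0.03, 0, -0.03, 0.01]]}' | python3 jog.py; python3 avg.py .070
```

```text
clock: 11.48
eef_pos: [0.5272, 0.0228, 0.1182]
tool_rot: [-0.088, 0.996, 0.0, -0.001]
ft_force: [-8.0, -2.1, 0.6]
grip_width: 0.0296
grasp_force: 60.5
clk 11.875 err UVz [-0.0034  0.0001  0.0001] sd [0. 0. 0.] rot [ 0.0007 -0.0011 -0.0003] sd [0. 0. 0.] F [-9.09 -0.1   0.82] [0.43 0.44 0.29] M [-0.029  1.568  0.044] grip 0.029579814098946847 60.475265979766846
```

To row units: -0.0005 m is -0.025, -0.0003 m is -0.015.

```bash
echo '{"steps": [[0, 0.001, 0, -0.01, 0, -0.015, 0.01], [0, 0.001, 0, -0.025, 0, -0.025, 0.01], [0, 0.001, 0, -0.025, 0, -0.025, 0.01], [0, 0.001, 0, -0.025, 0, -0.025, 0.01], [0, 0.001, 0, -0.025, 0, -0.025, 0.01]]}' | python3 jog.py; python3 avg.py .070
```

```text
clock: 12.5
eef_pos: [0.5272, 0.0229, 0.1184]
tool_rot: [-0.088, 0.996, 0.0, -0.002]
ft_force: [-8.3, -1.7, -0.8]
grip_width: 0.0295
grasp_force: 60.4
clk 12.9 err UVz [-0.0035  0.0001 -0.0001] sd [0. 0. 0.] rot [ 0.0007 -0.0031 -0.0004] sd [0. 0. 0.] F [-9.12 -0.29 -0.16] [0.45 0.24 0.5 ] M [-0.08   1.65   0.027] grip 0.029214228939392455 60.437482595443726
```

Steady at 9.1 N with almost no side load and a tilt under 0.2°, so I'm handing it in.

```bash
python3 -c "
from workcell import bot
print(bot.job_done())"
```

```text
the job is handed in; nothing more can be done
None
```

The job is handed in with the arm still gripping the tap upright: its shank is in the hole and its flange is pressed on the seal at about 9 N, steady, with almost no sideways force; centring was judged from the camera measurements and that low side load, and no verdict was returned.

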